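# Roll the glass rod into the V-rest and bring it up to the length stop

## Robot

A 6-joint arm with a two-finger parallel gripper is mounted at the origin on the work surface. World frame = base frame: x ahead of the robot, y to its left, z up, the work surface at z = 0. Lengths are in mm, angles in degrees, forces in N, time in s.
With the tool pointing down it reaches from about 350 to 850 mm from the base axis. Payload 8.1 kg.
Tool frame: the origin (TCP) lies at the very end of the fingers, on their centre line; the grasp point (between the pads) lies 19 mm behind it; z points along the fingers, y is the direction in which the jaws open and shut (so a half turn about z gives the same grasp; the last joint's range is limited). The gripper opens to 85 mm and grips with 20 to 120 N. Pads are 22 mm wide; open, the fingers measure 114 mm over their backs; the gripper's body (76 mm by 85 mm) begins 54 mm behind the grasp point. The pads swing forward as they close: fully open they stand 13 mm farther back than shut.
Start: joints at [68.274, 7.471, 85.268, -0, 87.261, -4.893], TCP at [173.733, 574.301, 231.292] pointing down, gripper open.
Joint ranges: [-169.43, 169.43], [-51.17, 129.36], [1.28, 143.12], [-76.62, 256.62], [0, 156.53], [-152.29, 152.29]. Speed limits (degrees/s): [136.94, 136.94, 159.86, 180, 180, 180].

## Interface

Orientations are given as [roll, pitch, yaw] about the fixed x, y, z axes, in that order (R = Rz(yaw) Ry(pitch) Rx(roll)).
In Python, from bench import sensors, viewer, job gives the robot as it stands.
- The arm moves only by the shell command python3 -m pendant 'ROWS' [FORCE]. ROWS is JSON, one flat list of numbers, 5 for each row, row after row: the shift along the world's x, y, z in mm, then the turn about the world's z in rad, then the finger opening in mm, from 0 to 85.4. In form: [x, y, z, twist, hand, x, y, z, twist, hand, ...]. A call has 1 to 12 rows; each row shifts and turns the pose as measured when the row begins; what a row does not reach is not made up. A row lasts 1/12 s, in which the tool goes at most 41.7 mm and 7.16 degrees, less where a joint would pass 70% of its speed; a pose out of reach is approached as far as the arm can. A call with a gripper value outside its range is refused whole. The fingers move at their own pace and stop on an object; FORCE is the grip in N (left out, the last holds). Time passes only in rows, so rows that do not move let the fingers close. It gives the time, the measured TCP pose, the force and the opening at its end, in the units of the state.
- sensors.sense(): the state, without advancing time (a new reading comes with each control period).
- viewer.snapshot(name): name is "scene" or "top" or "wrist"; returns a dict with "frame" (420x560x3 uint8, blue, green, red), "z_map" (420x560 float32, mm along the optical axis (not along the pixel's ray), 0 where there is no reading), "fx", "fy", "cx", "cy" (pixels), "view" (4x4, takes a point from world to camera coordinates). Camera axes: x right, y down, z forward; pixel columns grow to the right and rows downward; lengths in mm; the calibration is good to about 2 mm. A picture is of the moment at which its call begins.
- job.hand_in(): hands the job in, once; it reports no verdict.
The state is a dict: "time": time; "joint_pos": joint angles; "qd": joint speeds; "joint_efforts": joint torques, N m; "tool_pos": TCP position; "tcp_rot": TCP orientation; "ft_force": force on the tool from outside, world axes, zero at the start; "wrist_torque": the same for the moment, N m; "finger_gap": finger opening in mm.
Only numpy, scipy, OpenCV 4.12 (cv2) and the standard library are available. Lean on these libraries where they do the work, as an engineer would, in place of code of your own. Each camera call takes 0.05 s, during which the arm holds its last target.

## Task

The thick teal glass rod has to lie ready for scoring: push it by its side so that it rolls along the bench, up the ramp and into the groove of the wooden V-rest, then push its near end until the far end is against the dark steel stop plate, and leave it lying still in the groove. Never pick the rod up or fling it, do not let it roll out over the far side, and leave the other things on the bench where they are.

Things in the scene. Friction and masses are not known exactly. Their poses are not given: they have to be found in the camera images.
- glass_rod: the work: a thick solid teal glass rod (round bar), 36 mm in diameter, 170 mm long, about 0.4 kg, lying on the bench and free to roll. Origin at its middle, on its axis (18 mm above what it lies on). Its x axis runs along the rod, roughly away from the robot; y and z turn with it as it rolls. Nudged slowly on the flat it soon comes to rest.
- v_rest: the V-rest: a low wooden block fixed to the bench, 240 mm long (x), 142 mm wide (y), with a shallow V-groove along its middle. Origin on the bench under the middle of the groove; x along the groove, roughly away from the robot, to the stop plate; y to the side where the rod starts; z up. A seated rod has its axis at y = 0, z = 22.8 mm. The near (-x) end of the groove is open.
- ridge (a point): middle of the V-rest's ridge on the rod's side, at y = 19.5 mm, z = 12.4 mm of the V-rest. A ramp rises evenly from the bench at y = 71 mm to y = 21 mm; the ridge is flat to y = 18 mm; then the groove's face falls at 30 degrees to the bottom, 2 mm above the bench, at y = 0. The other side is the mirror image. Riding over a ridge the rod's axis is about 30 mm high.
- stop_face (a point): centre of the stop plate's face, at the height of a seated rod's axis: a dark steel plate fixed across the far (+x) end of the groove at x = 120 mm of the V-rest, 80 mm wide (y), 10 mm thick, 45 mm high. With the rod's end against it, the rod's middle is at x = 35 mm of the V-rest.
- tripod: bystander: black steel tripod ring, 150 mm across at its feet, 105 mm high; origin at the centre of its underside
- hammer: bystander: small hammer lying flat
- frit_jar: bystander: amber glass jar with a metal cap, 56 mm across, 70 mm high; origin at the centre of its underside
- bead_jar: bystander: green glass jar with a black cap, 52 mm across, 60 mm high; origin at the centre of its underside
- brass_paddle: bystander: brass-headed glass shaping paddle lying flat, about 195 mm long, 14 mm high
- rod_near_end (a point): centre of the rod's end face nearer the robot (-x end of the rod)
- rod_far_end (a point): centre of the rod's end face away from the robot (+x end of the rod)

How it is judged:
By the outcome, as a careful person would: the job done as asked, in the order asked, and still so for the second after the job is handed in, with the robot touching nothing.
It also fails if it takes over 64 s, if anything falls off the work surface, if the arm or the gripper's body presses on something with over 40 N, if the wrist force passes 120 N, or if a joint passes its speed limit or range.

## Working session

There is one attempt and no reset: what is moved stays moved. The work goes in short steps, Python scripts to look and compute and a shell command to move; the robot and the scene stay as the last step left them, time stands still between calls to the robot, and variables do not carry over. Pictures are saved under pics/ and viewed, and the job is handed in when it is done.

```bash
ls; mkdir -p pics
cat > h.py <<'E'
import numpy as np, cv2
from bench import sensors, viewer, job
def snap(n,f):
    s=viewer.snapshot(n); cv2.imwrite('pics/'+f,s['frame']); np.savez('pics/'+f+'.npz',**s); return s
def world(s,u,v,z=None):
    V=np.array(s['view']); R=V[:3,:3]; t=V[:3,3]; u=np.asarray(u,float); v=np.asarray(v,float)
    d=np.stack([(u-s['cx'])/s['fx'],(v-s['cy'])/s['fy'],np.ones_like(u)],-1)
    if z is None:
        D=s['z_map'][v.astype(int),u.astype(int)]; return (d*D[...,None]-t)@R
    c=-R.T@t; w=d@R; k=(z-c[2])/w[...,2]; return c+k[...,None]*w
E
python3 - <<'E'
from h import *
print(sensors.sense())
for n in ('scene','top'):
    s=snap(n,n+'0.png'); print(n,s['fx'],np.round(s['view'],3).tolist())
E
```

```text
pics
{'time': 0.0, 'joint_pos': array([ 6.82738814e+01,  7.51406045e+00,  8.53298003e+01, -6.92194060e-05,
        8.72594820e+01, -4.89439562e+00]), 'qd': array([-0.01441587, -0.08392695,  0.11207048, -0.03143626,  0.01776797,
       -0.05486814]), 'joint_efforts': array([-1.06146524e-04, -5.69419134e+01, -5.00545549e+01, -3.45280148e-05,
        1.49911753e-02,  1.04843596e-05]), 'tool_pos': array([173.52951778, 573.79600368, 230.25033678]), 'tcp_rot': array([-1.79897028e+02, -8.74826286e-03,  1.63168272e+02]), 'ft_force': array([-0.43934345, -0.56710333,  0.12641649]), 'wrist_torque': array([-0.05945139, -0.03332518,  0.01263192]), 'finger_gap': 85.5068163846059}
scene 385.3299005876228 [[0.604, 0.797, -0.01, -379.398], [0.656, -0.504, -0.561, -354.438], [-0.453, 0.332, -0.828, 1569.71], [0.0, 0.0, 0.0, 1.0]]
top 418.7644009804478 [[-0.007, -1.0, -0.018, 52.939], [-0.993, 0.009, -0.119, 592.149], [0.119, 0.017, -0.993, 1297.84], [0.0, 0.0, 0.0, 1.0]]
```

View pics/top0.png

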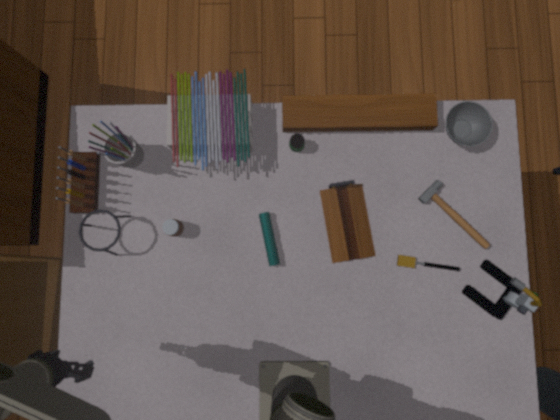

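View pics/scene0.png

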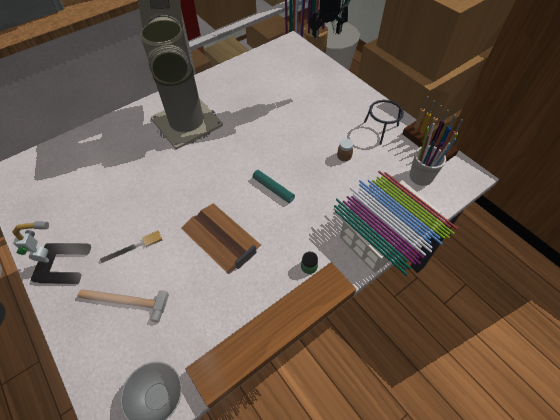

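The top view shows the teal rod at about (269,239) and the V-rest at (347,222), with the dark stop at (343,184). The scene view shows the rod at (273,186) and the V-rest at (221,237). Next I'll measure both.

```bash
cat >> h.py <<'E'
def rod(s,zc=18,roi=None):
    hsv=cv2.cvtColor(s['frame'],cv2.COLOR_BGR2HSV)
    m=cv2.inRange(hsv,(80,90,40),(97,255,255))
    n,l,st,c=cv2.connectedComponentsWithStats(m)
    o=[]
    for i in range(1,n):
        if st[i,4]<80: continue
        r,k=np.nonzero(l==i)
        P=world(s,k,r); 
        Q=world(s,k,r,zc)[:,:2]
        box=cv2.minAreaRect(Q.astype(np.float32))
        ct,d=Q.mean(0),None
        w,v=np.linalg.eigh(np.cov((Q-ct).T)); a=v[:,1]*np.sign(v[0,1])
        t=(Q-ct)@a
        o.append((st[i].tolist(),np.round(box[0],1),np.round(box[1],1),'ang',round(np.degrees(np.arctan2(a[1],a[0])),2),'ends',np.round(ct+a*t.min(),1),np.round(ct+a*t.max(),1),'ztop',np.round(np.percentile(P[:,2],[5,50,95]),1), np.round(np.median(P,0),1)))
    return o
E
python3 - <<'E'
from h import *
for n in ('scene','top'):
    s=dict(np.load(f'pics/{n}0.png.npz'))
    print(n)
    for o in rod(s): print(*o)
    hsv=cv2.cvtColor(s['frame'],cv2.COLOR_BGR2HSV)
    V,U=np.mgrid[0:420,0:560]; P=world(s,U,V)
    # V-rest: brown pixels in region
    m=cv2.inRange(hsv,(5,80,40),(20,255,255))>0
    m&=(abs(P[...,2]-8)<14)&(P[...,0]>300)&(P[...,0]<660)&(P[...,1]>-250)&(P[...,1]<0)
    m=m.astype(np.uint8); k,l,st,c=cv2.connectedComponentsWithStats(m)
    for i in range(1,k):
        if st[i,4]>300:
            q=P[l==i]; print(st[i],cv2.minAreaRect(q[:,:2].astype(np.float32)),np.percentile(q[:,2],[2,50,98]))
    # stop plate top: z>30 
    m=(P[...,2]>34)&(P[...,2]<60)&(P[...,0]>480)&(P[...,0]<700)&(P[...,1]>-200)&(P[...,1]<0)
    q=P[m]; print('stop',len(q),np.round(q.mean(0),1) if len(q) else '',cv2.minAreaRect(q[:,:2].astype(np.float32)) if len(q)>3 else '')
    cv2.imwrite(f'pics/z_{n}.png',cv2.resize(s['frame'][150:290,230:420] if n=='top' else s['frame'][150:290,160:350],None,fx=4,fy=4,interpolation=cv2.INTER_CUBIC))
E
```

```text
scene
[254, 170, 40, 32, 313] [487.9  80.2] [180.5  28.4] ang 10.37 ends [399.2  63.5] [576.8  96. ] ztop [25.2 34.1 38.4] [502.9  73.6  34.1]
[334, 199, 77, 76, 771] [838. 205.] [337.4  43.4] ang 2.01 ends [669.2 198.8] [1006.9  210.7] ztop [103.5 107.1 110.5] [883.5 155.6 107.1]
[ 185  204   76   68 2490] ((540.6334228515625, -177.59381103515625), (240.88006591796875, 141.29676818847656), 8.81723690032959) [-0.63913466  7.18507699 14.72268881]
stop 107 [ 666.  -159.6   43.4] ((664.5138549804688, -159.30226135253906), (12.654661178588867, 78.54080963134766), 7.912125110626221)
top
[260, 213, 18, 52, 413] [490.7  76.4] [164.9  27.4] ang 11.2 ends [409.7  61. ] [571.4  93. ] ztop [27.  33.1 38.1] [488.6  77.6  33.1]
[ 320  186   51   77 2988] ((541.7796020507812, -177.34616088867188), (237.77967834472656, 138.48997497558594), 8.84004020690918) [-2.66726723  6.1596807  14.73435573]
stop 88 [ 663.3 -159.4   43.5] ((663.0795288085938, -159.08837890625), (12.175503730773926, 79.02528381347656), 9.033905029296875)
```

View pics/z_top.png

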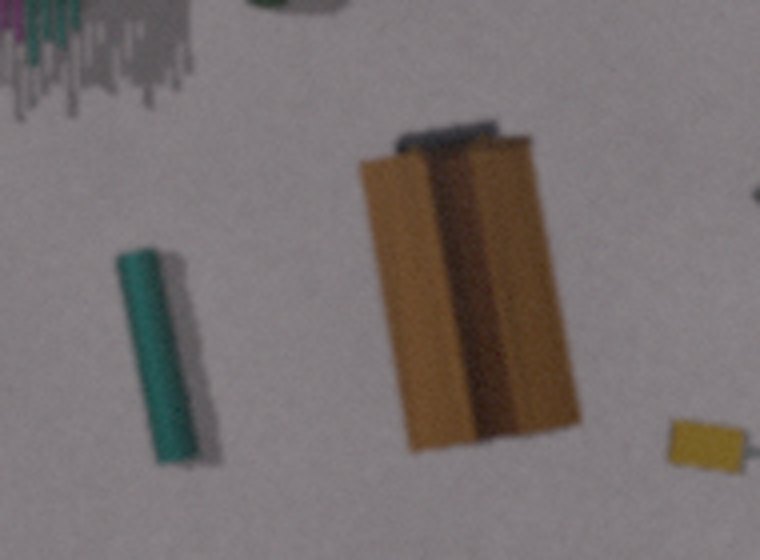

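```bash
python3 -m pendant '[22,-32,0,-0.0935,85,22,-32,0,-0.0935,85,22,-32,0,-0.0935,85,22,-32,0,-0.0935,85,22,-32,0,-0.0935,85,22,-32,0,-0.0935,85,22,-32,0,-0.0935,85,22,-32,0,-0.0935,85,22,-32,0,-0.0935,85,22,-32,0,-0.0935,85,22,-32,0,-0.0935,85,22,-32,0,-0.0935,85]'
cat >> h.py <<'E'
O=np.array([541.,-177.5]); TH=np.radians(8.9)
A=np.array([np.cos(TH),np.sin(TH)]); B=np.array([-A[1],A[0]])
def tov(p): d=np.asarray(p)[...,:2]-O; return np.stack([d@A,d@B],-1)
def tow(x,y): return O+x*A+y*B
def st():
    s=sensors.sense(); print('t',round(s['time'],2),'tcp',np.round(s['tool_pos'],1),'V',np.round(tov(s['tool_pos']),1),'yaw',np.round(s['tcp_rot'],2),'F',np.round(s['ft_force'],1),'gap',round(s['finger_gap'],1)); return s
E
python3 - <<'E'
from h import *
s=st(); print(tow(-11,303)-s['tool_pos'][:2], 98.9-s['tcp_rot'][2])
E
```

```text
time: 1.1
tool_pos: [436.7, 174.6, 222.9]
tcp_rot: [-179.4, -0.1, 96.8]
ft_force: [0.3, 0.8, 0.1]
finger_gap: 85.0
t 1.1 tcp [436.7 174.6 222.9] V [-48.6 364. ] yaw [-1.7941e+02 -1.2000e-01  9.6770e+01] F [0.3 0.8 0.1] gap 85.0
[ 46.55838436 -54.47027782] 2.1298547014299203
```

```bash
python3 -m pendant '[23,-27,-20,0.018,85,23,-27,-20,0.018,85,0,0,-36,0,85,0,0,-36,0,85,0,0,-36,0,85,0,0,-25,0,85,0,0,0,0,85]'
python3 - <<'E'
from h import *
s=st(); print(tow(-11,303)-s['tool_pos'][:2], 98.9-s['tcp_rot'][2])
for n in('scene','top'):
    s=snap(n,n+'1.png')
    for o in rod(s)[:1]: print(*o)
cv2.imwrite('pics/z1.png',cv2.resize(dict(np.load('pics/scene1.png.npz'))['frame'][70:270,180:380],None,fx=3,fy=3))
E
```

```text
time: 1.68
tool_pos: [488.1, 108.1, 46.1]
tcp_rot: [-179.9, 0.0, 97.8]
ft_force: [-1.3, 0.5, -0.6]
finger_gap: 85.0
t 1.68 tcp [488.1 108.1  46.1] V [ -8.1 290.4] yaw [-1.7988e+02  1.0000e-02  9.7760e+01] F [-1.3  0.5 -0.6] gap 85.0
[-4.81077221 12.04917963] 1.1438429753491874
[253, 170, 41, 32, 357] [487.3  77.7] [182.5  32.4] ang 10.66 ends [397.6  60.7] [577.   94.5] ztop [24.3 33.3 38.2] [501.8  71.4  33.3]
```

View pics/z1.png

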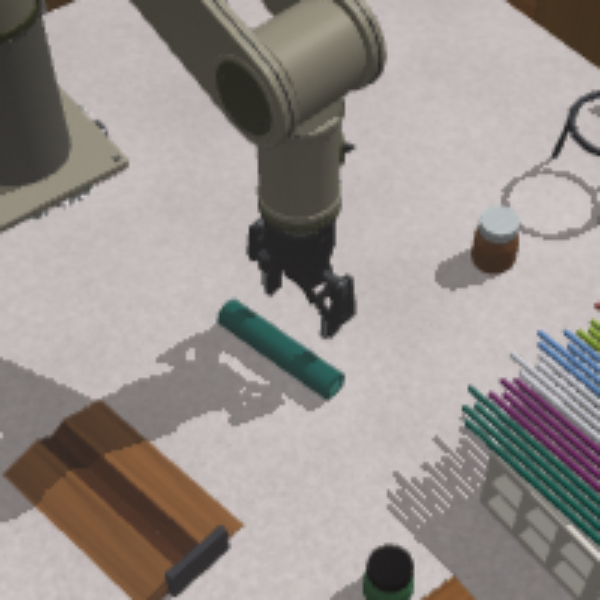

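The fingers are behind the rod, clear of it. I'll back off about 12 mm, lower, and check the fingertip height.

```bash
python3 -m pendant '[-5,12,0,0.02,85,0,0,-20,0,85,0,0,-14,0,85,0,0,-6,0,85,0,0,0,0,85]'
python3 - <<'E'
from h import *
s=st(); p=s['tool_pos']
for n in('scene','top'):
    s=snap(n,n+'2.png')
    V,U=np.mgrid[0:420,0:560]; P=world(s,U,V); q=np.concatenate([tov(P),P[...,2:]],-1)
    g=s['frame'].max(-1)<45
    t=tov(p)
    m=g&(s['z_map']>0)&(abs(q[...,0]-t[0])<65)&(abs(q[...,1]-t[1])<30)&(P[...,2]<70)&(P[...,2]>6)
    print(n,m.sum(),np.round(np.percentile(q[m],[1,5,50,95],axis=0),1).tolist() if m.sum() else '')
    if n=='scene': cv2.imwrite('pics/z2.png',cv2.resize(s['frame'][120:220,220:320],None,fx=6,fy=6))
    for o in rod(s)[:1]: print(*o)
E
```

```text
time: 2.2
tool_pos: [494.4, 125.8, 22.8]
tcp_rot: [178.7, -0.0, 99.2]
ft_force: [-1.0, 0.8, -0.5]
finger_gap: 85.1
t 2.2 tcp [494.4 125.8  22.8] V [  0.9 306.9] yaw [ 1.7871e+02 -3.0000e-02  9.9240e+01] F [-1.   0.8 -0.5] gap 85.1
scene 31 [[-44.6, 295.4, 40.5], [-44.6, 295.5, 41.7], [-41.4, 304.0, 55.8], [55.5, 312.4, 69.5]]
[253, 170, 41, 32, 332] [487.2  78.3] [182.4  30.7] ang 10.5 ends [397.6  60.9] [577.1  94.1] ztop [24.2 33.1 38.4] [503.2  71.8  33.1]
top 0
```

View pics/z2.png

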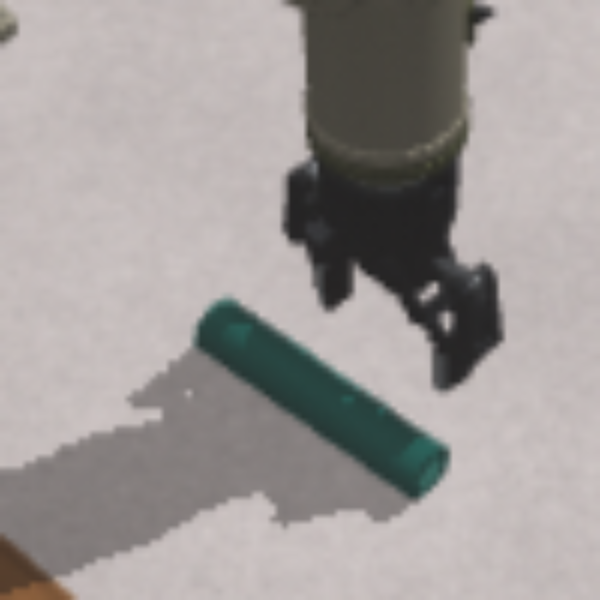

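```bash
python3 -m pendant '[0,0,0,0,85,-6,0,-8,0,85,-5,0,-8,0,85,0,0,-7,0,85,0,0,0,0,85,0,0,0,0,85]'
python3 -c "
from h import *
st()"
```

```text
time: 2.8
tool_pos: [485.5, 126.4, 2.7]
tcp_rot: [178.3, -0.0, 99.2]
ft_force: [0.6, 0.4, 0.8]
finger_gap: 84.9
t 2.8 tcp [485.5 126.4   2.7] V [ -7.9 308.8] yaw [ 1.7828e+02 -2.0000e-02  9.9240e+01] F [0.6 0.4 0.8] gap 84.9
```

```bash
python3 -m pendant '[0,0,-3,0,85,0,0,-2,0,85,0.8,-5,0,0,85,0.8,-5,0,0,85,0.8,-5,0,0,85,0.5,-3,0,0,85,0.5,-3,0,0,85,0.5,-3,0,0,85,0.5,-3,0,0,85,0.5,-3,0,0,85,0.5,-3,0,0,85]'
cat >> h.py <<'E'
def look(tag,zc=18):
    st()
    for n in('scene','top'):
        s=snap(n,n+tag+'.png')
        for o in rod(s,zc):
            if o[1][0]<640: print(n,*o,'V',np.round(tov(o[1]),1), 'Vends',np.round(tov(o[6]),1),np.round(tov(o[7]),1))
    s=dict(np.load(f'pics/scene{tag}.png.npz')); cv2.imwrite(f'pics/c{tag}.png',cv2.resize(s['frame'][130:290,160:350],None,fx=4,fy=3.75))
E
python3 -c "
from h import *
look('3')"
```

```text
time: 3.72
tool_pos: [491.9, 89.7, -2.6]
tcp_rot: [178.3, -0.0, 99.2]
ft_force: [-0.3, 1.1, -0.1]
finger_gap: 85.3
t 3.72 tcp [491.9  89.7  -2.6] V [ -7.1 271.5] yaw [ 1.7827e+02 -2.0000e-02  9.9210e+01] F [-0.3  1.1 -0.1] gap 85.3
scene [250, 173, 40, 33, 356] [491.3  61.3] [182.4  34. ] ang 10.19 ends [401.8  44.3] [581.1  76.6] ztop [23.4 33.  38.7] [504.7  55.4  33. ] V [-12.2 243.6] Vends [-103.2  240.7] [ 78.9 244.8]
```

View pics/c3.png

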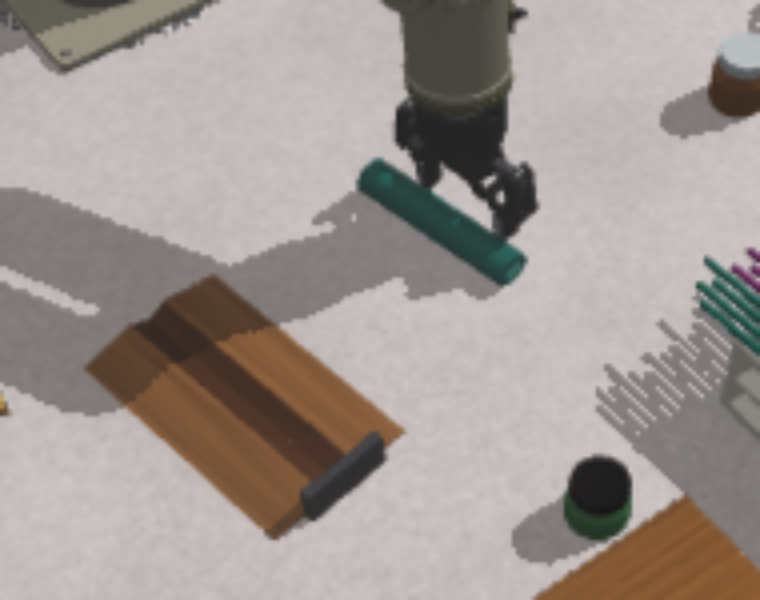

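Both fingertips are in contact and the rod has moved about 17 mm, with its middle now at V y≈244. Continuing the push.

```bash
python3 -m pendant '[0.6,-4,0,0,85,0.6,-4,0,0,85,0.6,-4,0,0,85,0.6,-4,0,0,85,0.6,-4,0,0,85,0.6,-4,0,0,85,0.6,-4,0,0,85,0.6,-4,0,0,85,0.6,-4,0,0,85,0.6,-4,0,0,85,0.6,-4,0,0,85,0.6,-4,0,0,85]'
python3 -c "
from h import *
look('4')"
```

```text
time: 4.82
tool_pos: [499.6, 37.1, -2.7]
tcp_rot: [178.3, -0.0, 99.2]
ft_force: [-0.7, 0.8, 0.6]
finger_gap: 84.8
t 4.82 tcp [499.6  37.1  -2.7] V [ -7.7 218.4] yaw [ 1.7828e+02 -2.0000e-02  9.9230e+01] F [-0.7  0.8  0.6] gap 84.8
scene [239, 182, 41, 33, 385] [501.3   7.4] [181.3  34. ] ang 10.43 ends [412.   -8.5] [590.5  24.3] ztop [22.8 33.  38.1] [515.   3.  33.] V [-10.6 188.8] Vends [-101.3  186.9] [ 80.1 191.7]
```

```bash
python3 -m pendant '[0.7,-4.5,0,0,85,0.7,-4.5,0,0,85,0.7,-4.5,0,0,85,0.7,-4.5,0,0,85,0.7,-4.5,0,0,85,0.7,-4.5,0,0,85,0.7,-4.5,0,0,85,0.7,-4.5,0,0,85,0.7,-4.5,0,0,85,0.7,-4.5,0,0,85,0.7,-4.5,0,0,85,0.6,-4,0,0,85]'
python3 -c "
from h import *
look('5')"
```

```text
time: 5.92
tool_pos: [508.7, -21.7, -2.7]
tcp_rot: [178.3, -0.0, 99.2]
ft_force: [1.2, -0.0, 0.1]
finger_gap: 85.0
t 5.92 tcp [508.7 -21.7  -2.7] V [ -7.8 158.9] yaw [ 1.7828e+02 -2.0000e-02  9.9240e+01] F [ 1.2 -0.   0.1] gap 85.0
scene [227, 192, 41, 35, 413] [512.3 -50.1] [181.2  34.3] ang 9.94 ends [423.1 -66.3] [601.6 -35. ] ztop [21.7 33.1 38.2] [524.4 -54.9  33.1] V [ -8.6 130.3] Vends [-99.3 128.1] [ 81.9 131.4]
```

View pics/c5.png

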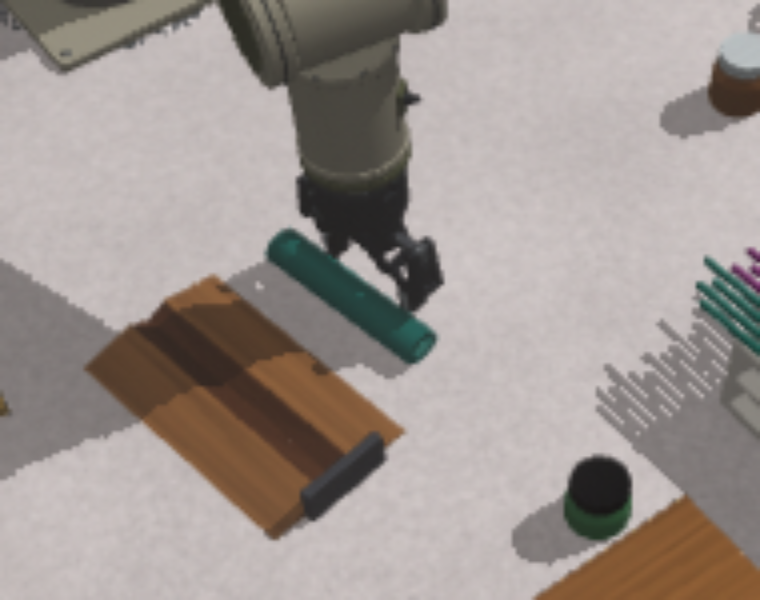

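The rod lies parallel to the ramp edge, about 60 mm from its foot. Next I'll push to the ramp foot.

```bash
python3 -m pendant '[0.7,-4.5,0,0,85,0.7,-4.5,0,0,85,0.7,-4.5,0,0,85,0.7,-4.5,0,0,85,0.7,-4.5,0,0,85,0.7,-4.5,0,0,85,0.7,-4.5,0,0,85,0.7,-4.5,0,0,85,0.7,-4.5,0,0,85,0.6,-4,0,0,85,0.5,-3,0,0,85]'
python3 -c "
from h import *
look('6')"
```

```text
time: 6.93
tool_pos: [516.6, -73.8, -2.8]
tcp_rot: [178.3, -0.0, 99.2]
ft_force: [1.1, -0.1, 0.5]
finger_gap: 84.7
t 6.93 tcp [516.6 -73.8  -2.8] V [ -8.  106.2] yaw [ 1.7829e+02 -3.0000e-02  9.9240e+01] F [ 1.1 -0.1  0.5] gap 84.7
scene [216, 201, 41, 36, 452] [ 521.7 -101.9] [181.2  35. ] ang 9.78 ends [ 432.5 -117.9] [611.  -87.1] ztop [20.3 33.3 38.5] [ 533.6 -106.    33.3] V [-7.4 77.7] Vends [-98.   75.7] [83.1 78.5]
```

```bash
python3 -m pendant '[0.6,-4,0,0,85,0.6,-4,0.8,0,85,0.6,-4,0.8,0,85,0.6,-4,0.8,0,85,0.6,-4,0.8,0,85,0.6,-4,0.8,0,85,0.6,-4,0.8,0,85,0.6,-4,0.8,0,85,0.5,-3,0.8,0,85]'
python3 -c "
from h import *
look('7',24)"
```

```text
time: 7.78
tool_pos: [522.0, -109.2, 4.4]
tcp_rot: [178.3, -0.3, 99.3]
ft_force: [-1.4, 3.8, 2.3]
finger_gap: 85.3
t 7.78 tcp [ 522.  -109.2    4.4] V [-8.2 70.4] yaw [178.32  -0.25  99.29] F [-1.4  3.8  2.3] gap 85.3
scene [208, 206, 41, 37, 461] [ 525.7 -135.9] [185.2  34.7] ang 8.87 ends [ 434.4 -151.3] [ 617.4 -122.7] ztop [29.1 40.5 45.8] [ 539.4 -140.6   40.5] V [-8.7 43.5] Vends [-101.3   42.4] [84.  42.3]
```

View pics/c7.png

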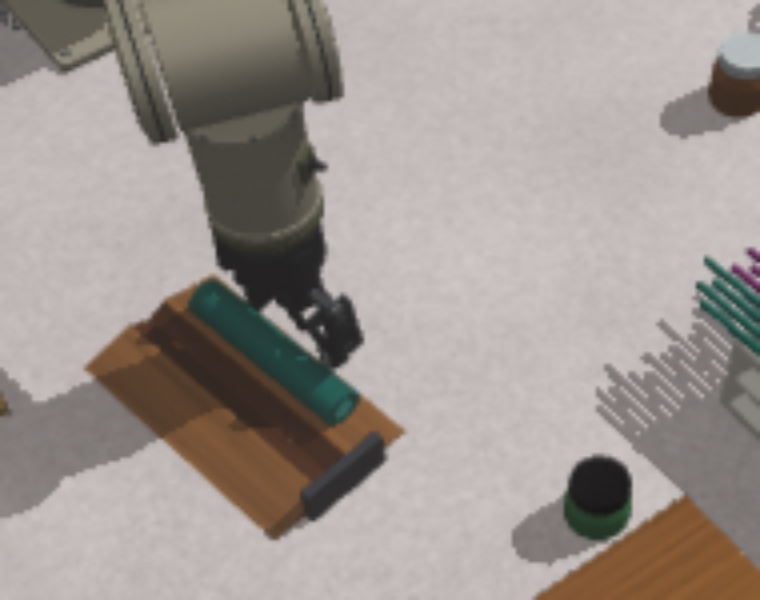

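The rod is partway up the ramp, its axis at V y≈42, parallel to the groove. Easing it over the ridge.

```bash
python3 -m pendant '[0.4,-3,0.5,0,85,0.4,-3,0.5,0,85,0.4,-3,0.5,0,85,0.4,-3,0.5,0,85,0.4,-3,0.5,0,85,0.3,-2,0,0,85,0.3,-2,0,0,85]'
python3 -c "
from h import *
look('8',28)"
```

```text
time: 8.47
tool_pos: [524.7, -129.8, 6.9]
tcp_rot: [178.3, -0.2, 99.3]
ft_force: [-0.1, 0.5, 1.2]
finger_gap: 84.8
t 8.47 tcp [ 524.7 -129.8    6.9] V [-8.8 49.6] yaw [178.34  -0.24  99.3 ] F [-0.1  0.5  1.2] gap 84.8
scene [203, 209, 41, 37, 469] [ 528.1 -157.1] [183.9  34.8] ang 8.84 ends [ 437.4 -171.8] [ 619.  -143.6] ztop [34.2 45.7 50.4] [ 542.8 -161.    45.7] V [-9.6 22.2] Vends [-101.5   21.7] [82.3 21.4]
```

```bash
python3 -m pendant '[0.3,-2,0,0,85,0.3,-2,0,0,85,0.3,-2,0,0,85,0,0,0,0,85,0,0,0,0,85]'
python3 -c "
from h import *
look('9',24)"
```

```text
time: 8.98
tool_pos: [525.7, -137.8, 6.7]
tcp_rot: [178.3, -0.1, 99.3]
ft_force: [-0.1, 0.1, 0.1]
finger_gap: 85.0
t 8.98 tcp [ 525.7 -137.8    6.7] V [-9.  41.6] yaw [ 1.7834e+02 -1.4000e-01  9.9260e+01] F [-0.1  0.1  0.1] gap 85.0
scene [199, 213, 41, 38, 467] [ 533.3 -176.2] [183.   33.4] ang 8.99 ends [ 443.  -190.8] [ 623.7 -162.2] ztop [28.9 39.5 44.4] [ 546.5 -179.6   39.5] V [-7.4  2.5] Vends [-98.9   2. ] [84.1  2.3]
```

View pics/c9.png

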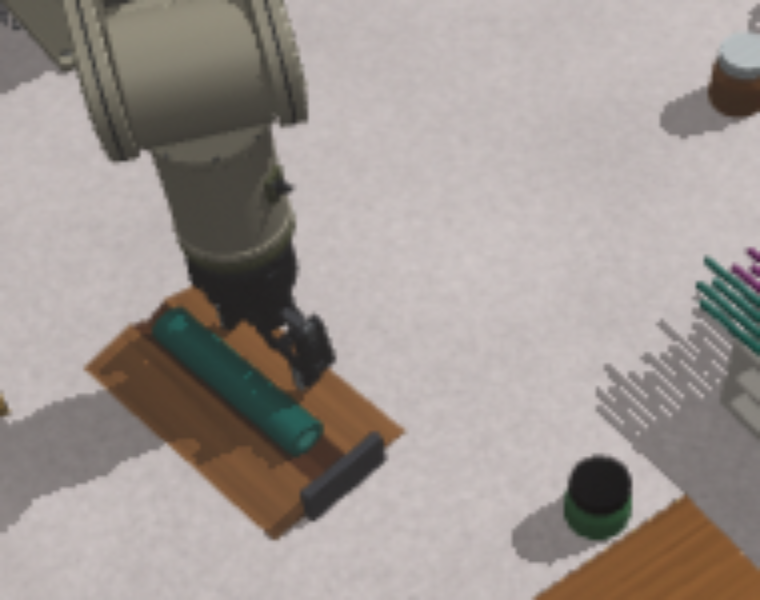

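The rod is seated in the groove, with near end at V x≈−93. Retracting, closing the fingers and moving behind the near end.

```bash
python3 -m pendant '[-0.6,4,0,0,85,0,2,10,0,85,0,0,30,0,85,0,0,30,0,40,-20,-11,10,0,0,-30,-16,0,0,0,-30,-16,0,0,0,-30,-17,0,0,0,-10,-6,0,0,0,0,0,0,0,0,0,0,0,0,0]'
python3 -c "
from h import *
look('10',22.8); s=sensors.sense(); print(tow(-130,0)-s['tool_pos'][:2])"
```

```text
time: 10.0
tool_pos: [401.7, -196.0, 97.4]
tcp_rot: [178.1, 0.1, 99.6]
ft_force: [-0.0, 0.5, 0.2]
finger_gap: 0.4
t 10.0 tcp [ 401.7 -196.    97.4] V [-140.5    3.3] yaw [1.7807e+02 1.3000e-01 9.9560e+01] F [-0.   0.5  0.2] gap 0.4
scene [199, 213, 40, 38, 442] [ 532.9 -177. ] [183.6  30.6] ang 8.27 ends [ 442.  -190.1] [ 623.8 -163.6] ztop [30.1 38.4 42.7] [ 547.2 -179.9   38.4] V [-7.9  1.7] Vends [-99.8   2.9] [84.   0.9]
top [340, 198, 18, 53, 511] [ 536.  -177.9] [170.3  31.2] ang 8.64 ends [ 451.8 -190.7] [ 620.1 -165.1] ztop [27.8 36.7 42.9] [ 533.5 -176.    36.7] V [-5.   0.4] Vends [-90.2   0.8] [80.1  0. ]
[10.16579236 -1.95988637]
```

View pics/c10.png

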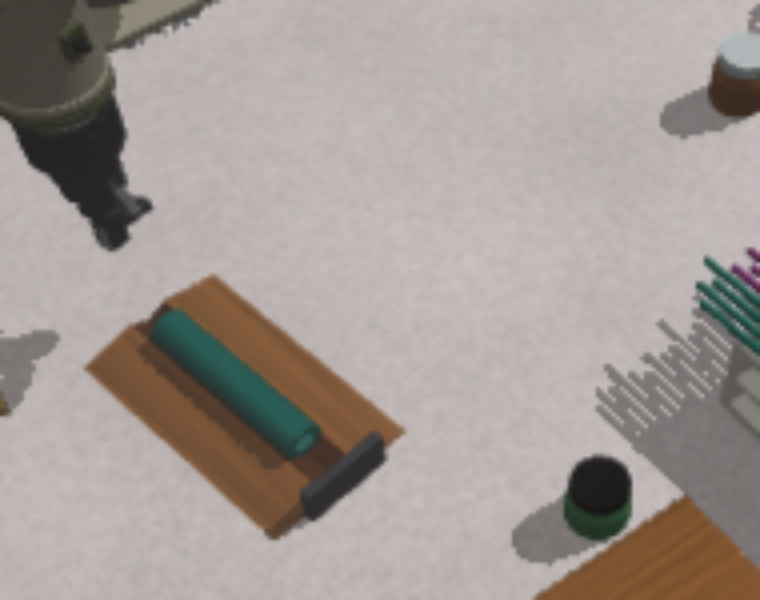

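```bash
python3 -m pendant '[0,-3,-25,0,0,0,0,-25,0,0,0,0,-18,0,0,0,0,-8,0,0,0,0,0,0,0,0,0,0,0,0]'
python3 -c "
from h import *
st()"
```

```text
time: 10.6
tool_pos: [408.8, -196.2, 21.1]
tcp_rot: [177.8, 0.2, 100.0]
ft_force: [0.3, -0.3, 0.6]
finger_gap: -0.1
t 10.6 tcp [ 408.8 -196.2   21.1] V [-133.5    2. ] yaw [177.83   0.23 100.01] F [ 0.3 -0.3  0.6] gap -0.1
```

```bash
python3 -m pendant '[4,-1.4,-1,0,0,4,-0.4,-1,0,0,4,0.6,0,0,0,4,0.6,0,0,0,4,0.6,0,0,0,3,0.5,0,0,0,3,0.5,0,0,0,3,0.5,0,0,0,3,0.5,0,0,0,3,0.5,0,0,0]'
python3 -c "
from h import *
look('11',22.8)"
```

```text
time: 11.43
tool_pos: [450.4, -194.9, 23.7]
tcp_rot: [177.6, 0.5, 100.1]
ft_force: [-2.4, -2.0, 1.0]
finger_gap: -0.2
t 11.43 tcp [ 450.4 -194.9   23.7] V [-92.2  -3.2] yaw [177.64   0.48 100.07] F [-2.4 -2.   1. ] gap -0.2
scene [201, 215, 41, 38, 467] [ 544.4 -175.9] [184.6  31.9] ang 8.47 ends [ 453.1 -189.3] [ 635.7 -162.1] ztop [29.  38.3 43. ] [ 556.1 -178.8   38.3] V [3.6 1.1] Vends [-88.7   1.9] [95.9  0.6]
top [339, 194, 16, 53, 444] [ 549.9 -175.8] [168.6  30.8] ang 6.62 ends [ 465.7 -184. ] [ 633.1 -164.6] ztop [28.9 37.2 42.9] [ 556.3 -171.8   37.2] V [9.1 0.3] Vends [-75.4   5.2] [93.  -1.5]
```

View pics/c11.png

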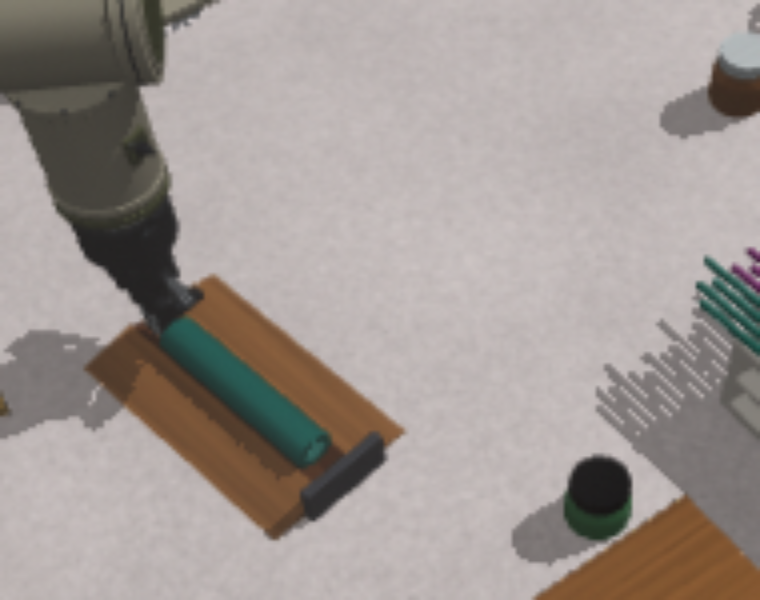

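The fingers are pushing the near end and the far end is about 25 mm short of the plate. The tool has drifted slightly in y and z, so I'll correct while continuing.

```bash
python3 -m pendant '[3,0.9,-0.7,0,0,3,0.9,-0.7,0,0,3,0.9,-0.7,0,0,3,0.9,-0.5,0,0,2.5,0.7,-0.3,0,0,2.5,0.6,-0.3,0,0]'
python3 -c "
from h import *
look('12',22.8)"
```

```text
time: 12.03
tool_pos: [468.4, -189.7, 20.0]
tcp_rot: [177.7, 0.5, 100.0]
ft_force: [-2.9, -0.9, 1.0]
finger_gap: -0.5
t 12.03 tcp [ 468.4 -189.7   20. ] V [-73.7  -0.8] yaw [177.67   0.47 100.05] F [-2.9 -0.9  1. ] gap -0.5
scene [204, 218, 42, 38, 466] [ 560.1 -173.4] [177.3  32. ] ang 8.59 ends [ 472.4 -186.5] [ 647.8 -160. ] ztop [30.5 38.6 43.5] [ 572.8 -176.2   38.6] V [19.5  1.1] Vends [-69.2   1.7] [108.2   0.8]
top [338, 188, 16, 50, 412] [ 573.8 -172.4] [158.9  31.8] ang 6.58 ends [ 494.3 -179.8] [ 652.2 -161.6] ztop [28.2 37.2 43.3] [ 579.3 -167.9   37.2] V [33.2 -0. ] Vends [-46.5   5. ] [112.3  -1.5]
```

```bash
python3 -m pendant '[2,0.4,-0.2,0,0,2,0.4,-0.2,0,0,2,0.4,-0.2,0,0]'; python3 -m pendant '[1.5,0.3,-0.1,0,0,1.5,0.3,-0.1,0,0]'
```

```text
time: 12.38
tool_pos: [474.7, -188.3, 19.3]
tcp_rot: [177.7, 0.5, 100.1]
ft_force: [-3.2, -0.3, 1.7]
finger_gap: -0.2
time: 12.55
tool_pos: [478.0, -187.7, 19.1]
tcp_rot: [177.7, 0.5, 100.1]
ft_force: [-2.8, -0.4, 1.2]
finger_gap: 0.1
```

```bash
python3 -m pendant '[1.5,0.3,-0.1,0,0,1.5,0.3,-0.1,0,0]';python3 -m pendant '[1.5,0.3,-0.1,0,0]'; python3 -c "
from h import *
look('13',22.8)"
```

```text
time: 12.72
tool_pos: [478.1, -187.3, 18.1]
tcp_rot: [178.1, 0.4, 100.1]
ft_force: [-13.2, -3.1, 5.6]
finger_gap: 0.0
time: 12.8
tool_pos: [478.0, -187.0, 17.5]
tcp_rot: [178.3, 0.3, 100.1]
ft_force: [-10.2, -2.9, 5.3]
finger_gap: -0.1
t 12.8 tcp [ 478.  -187.    17.5] V [-63.7   0.3] yaw [178.27   0.33 100.08] F [-10.2  -2.9   5.3] gap -0.1
scene [206, 220, 41, 37, 451] [ 566.8 -172.8] [167.8  32.8] ang 8.95 ends [ 483.9 -185.5] [ 649.6 -159.4] ztop [31.1 38.5 43. ] [ 579.2 -175.5   38.5] V [26.2  0.7] Vends [-57.7   0.9] [110.1   1.1]
top [337, 185, 16, 48, 390] [ 587. -170.] [152.4  30.7] ang 6.74 ends [ 510.7 -177.7] [ 662.2 -159.8] ztop [28.  36.8 42.1] [ 593.2 -165.8   36.8] V [46.6  0.3] Vends [-30.    4.5] [122.5  -1.3]
```

View pics/c13.png

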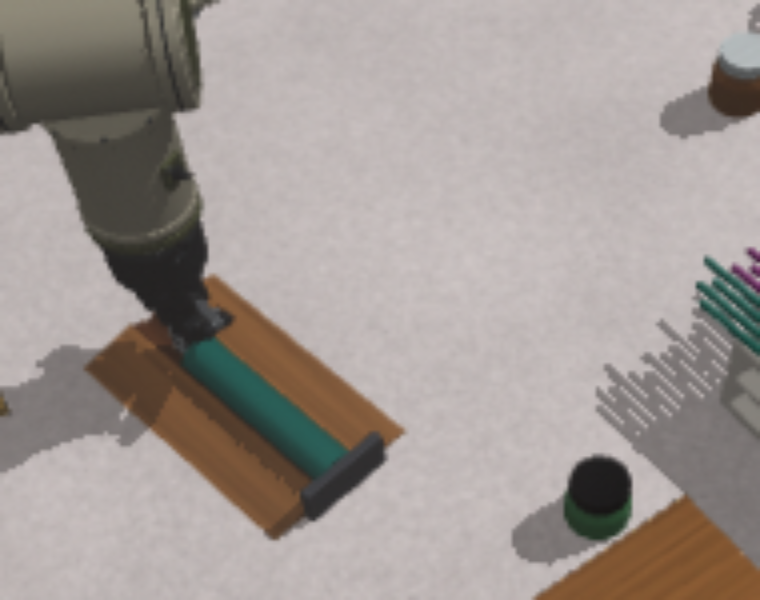

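The tool has stalled at 10–13 N with the rod's end against the plate, and the TCP position is as predicted (V x≈−64). Backing straight off, then lifting.

```bash
python3 -m pendant '[-2,-0.3,0,0,0,-4,-0.6,0,0,0,-8,-1.2,0,0,0,-12,-1.8,0,0,0,-10,-1.5,10,0,0,0,0,30,0,0,0,0,35,0,0,-10,0,35,0,0,-20,0,20,0,0,0,0,0,0,0,0,0,0,0,0]'
python3 -c "
from h import *
look('14',22.8)
s=dict(np.load('pics/top14.png.npz')); cv2.imwrite('pics/ct14.png',cv2.resize(s['frame'][170:280,250:400],None,fx=5,fy=5))"
```

```text
time: 13.82
tool_pos: [405.3, -190.5, 151.1]
tcp_rot: [178.1, 0.2, 100.1]
ft_force: [0.8, 0.4, -1.4]
finger_gap: 0.4
t 13.82 tcp [ 405.3 -190.5  151.1] V [-136.1    8.2] yaw [178.12   0.25 100.13] F [ 0.8  0.4 -1.4] gap 0.4
scene [206, 220, 41, 37, 423] [ 566.1 -172.3] [169.   31.2] ang 8.18 ends [ 482.2 -183.5] [ 649.7 -159.5] ztop [32.7 38.8 42.9] [ 581.3 -174.8   38.8] V [25.6  1.3] Vends [-59.    3.2] [110.2   1. ]
top [337, 185, 19, 54, 510] [ 576.7 -171.4] [172.1  31.1] ang 9.0 ends [ 491.8 -185. ] [ 661.7 -158.1] ztop [27.8 37.2 42.7] [ 574.9 -169.2   37.2] V [36.2  0.5] Vends [-49.8   0.2] [122.2   0.5]
```

View pics/c14.png

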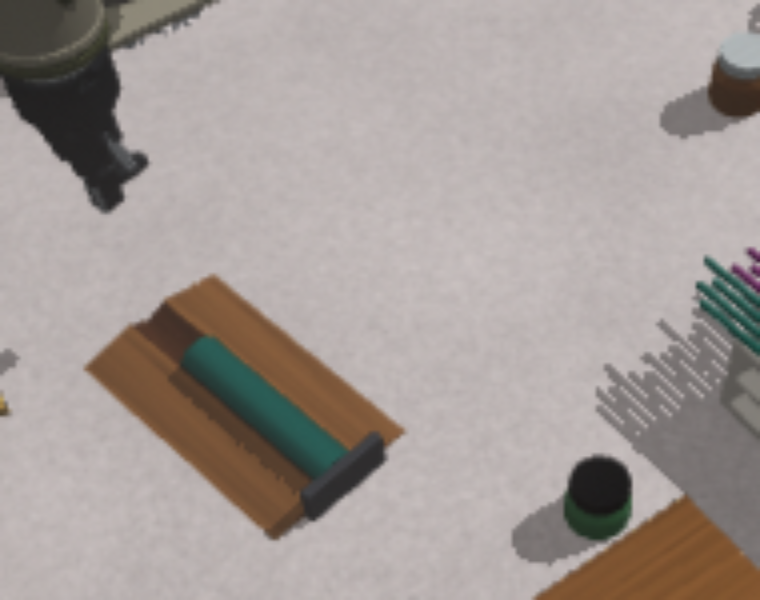

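View pics/ct14.png

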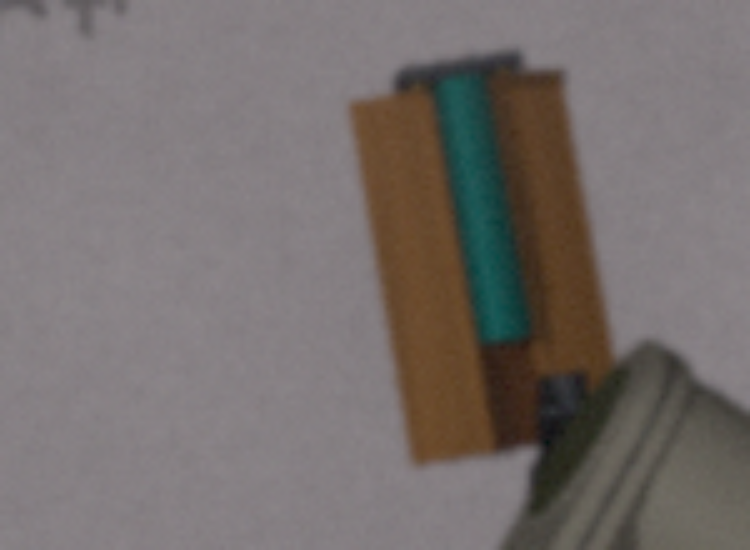

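Rod's middle is at V x≈36 (35 expected) and y≈0.5, with the far end at the plate. The robot is clear, so I'm handing in.

```bash
python3 -c "
from h import *
print(job.hand_in())"
```

```text
the job is handed in; nothing more can be done
None
```

The glass rod is lying in the V-rest's groove with its far end against the stop plate, and I handed the job in at about 14 s of the 64 s allowed.

I rolled it along the bench, up the ramp and over the ridge by pushing its side with the two open fingertips. I then pushed its near end with the fingers closed until the tool stalled against the plate at about 13 N, and backed the arm straight off and lifted it clear.

**Last checks:**
- **Top view:** it puts the rod's middle at x ≈ 36 mm and y ≈ 0.5 mm in the V-rest's frame, against 35 and 0 expected, and in line with the groove to about 0.1°.
- **Scene view:** it reads the middle at x ≈ 26 mm, because the stop plate hides the rod's far end from that camera. It shows the rod running right up to the plate.
- **Bystanders:** nothing pushed against any of them. The bead jar and frit jar look unmoved in the last scene picture; I did not re-measure the tripod, hammer or paddle.
- **Stillness:** I did not take a second picture to confirm the rod stayed still. The only picture with the arm clear was taken about 0.5 s after it lifted off.

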